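Line up turned axle parts by height on the setting rail

TASK

Line the four turned steel parts up by height in the seats of the setting rail, ready for assembly: the tallest goes in the seat next to the upright end stop, then each shorter one in the next seat along, so that the shortest ends up farthest from the stop. Leave all four standing upright, down in the recesses of their seats, and do not tip any of them over on the way.

Things in the scene. Friction and masses are not known exactly. Their poses are not given: they have to be found in the camera images.
- stepped_pin_center (a point): Stepped pin, the tallest part, 110 mm high: a thick foot 44 mm across and 28 mm high, above it a slim plain shank 28 mm across. Bare turned steel, stands upright on its round foot, 44 mm across; round about z. Listed point: on the axis, half-way up, 55 mm above its underside; z points up. Loose, 0.15 to 0.33 kg.
- grooved_collar_center (a point): Grooved collar, the second tallest part, 90 mm high: body 40 mm across with a narrow groove near the top and one low down above its 16 mm high foot; dark bore 22 mm across in the top. Bare turned steel, stands upright on its round foot, 44 mm across; round about z. Listed point: on the axis, half-way up, 45 mm above its underside; z points up. Loose, 0.15 to 0.33 kg.
- flanged_bush_center (a point): Flanged bush, the third tallest part, 70 mm high: flat flange 44 mm across and 12 mm high at the foot, above it a plain body 34 mm across; dark bore 16 mm across in the top. Bare turned steel, stands upright on its round foot, 44 mm across; round about z. Listed point: on the axis, half-way up, 35 mm above its underside; z points up. Loose, 0.15 to 0.33 kg.
- plain_sleeve_center (a point): Plain sleeve, the shortest part, 50 mm high: one plain cylinder 44 mm across; dark bore 26 mm across in the top. Bare turned steel, stands upright on its round foot, 44 mm across; round about z. Listed point: on the axis, half-way up, 25 mm above its underside; z points up. Loose, 0.15 to 0.33 kg.
- seat_a: One of four like dark steel blocks, 76x76x12 mm, in a straight row at 80 mm spacing on the rail (bar 90x376x10 mm, within 15 deg of the robot's left-right). Round recess in its top 60 mm wide, 5 mm deep. Origin: centre of its underside, 10 mm above the bench; recess floor 7 mm, rim 12 mm above origin. y along the row, z up. The letters are dealt to the places at random: go by position. Fixed.
- seat_b: One of four like dark steel blocks, 76x76x12 mm, in a straight row at 80 mm spacing on the rail (bar 90x376x10 mm, within 15 deg of the robot's left-right). Round recess in its top 60 mm wide, 5 mm deep. Origin: centre of its underside, 10 mm above the bench; recess floor 7 mm, rim 12 mm above origin. y along the row, z up. The letters are dealt to the places at random: go by position. Fixed.
- seat_c: One of four like dark steel blocks, 76x76x12 mm, in a straight row at 80 mm spacing on the rail (bar 90x376x10 mm, within 15 deg of the robot's left-right). Round recess in its top 60 mm wide, 5 mm deep. Origin: centre of its underside, 10 mm above the bench; recess floor 7 mm, rim 12 mm above origin. y along the row, z up. The letters are dealt to the places at random: go by position. Fixed.
- seat_d: One of four like dark steel blocks, 76x76x12 mm, in a straight row at 80 mm spacing on the rail (bar 90x376x10 mm, within 15 deg of the robot's left-right). Round recess in its top 60 mm wide, 5 mm deep. Origin: centre of its underside, 10 mm above the bench; recess floor 7 mm, rim 12 mm above origin. y along the row, z up. The letters are dealt to the places at random: go by position. Fixed.
- end_stop: Upright dark steel block with two bright screws on top, 86 mm across the row, 18 mm along it, 47 mm high with the screws, at one end of the row, either one (the other end has only a flat bright plate, 8 mm). Origin: centre of its underside, 10 mm above the bench, in line with the seats; their centres lie 50, 130, 210 and 290 mm from it. y along the row, z up. Fixed.
There are look-alikes about, which are no part of the job. What is shaped like the part that bears grooved_collar_center but yellow is not meant. Leave any green look-alike of the part that bears flanged_bush_center alone.

How it is judged (in metres and radians):
At the end, for the whole second after the job is handed in: Counted from the end stop the seats hold the stepped pin (110 mm), grooved collar (90), flanged bush (70) and plain sleeve (50), in that order; each stands on its recess floor (height within 3 mm), its centre within 11 mm of the seat's centre, upright within 0.06 rad, released and at rest ((horizontal distance between stepped_pin_center and seat_a below 0.011 m or horizontal distance between stepped_pin_center and seat_b below 0.011 m or horizontal distance between stepped_pin_center and seat_c below 0.011 m or horizontal distance between stepped_pin_center and seat_d below 0.011 m) and horizontal distance between stepped_pin_center and end_stop between 0.03 and 0.07 m and height (world z) of stepped_pin_center between 0.069 and 0.075 m and angle between each of stepped_pin_center, grooved_collar_center, flanged_bush_center, plain_sleeve_center's own z axis and vertical below 0.06 rad and linear speed of each of stepped_pin, grooved_collar, flanged_bush, plain_sleeve below 0.02 m/s and (horizontal distance between grooved_collar_center and seat_a below 0.011 m or horizontal distance between grooved_collar_center and seat_b below 0.011 m or horizontal distance between grooved_collar_center and seat_c below 0.011 m or horizontal distance between grooved_collar_center and seat_d below 0.011 m) and horizontal distance between grooved_collar_center and end_stop between 0.11 and 0.15 m and height (world z) of grooved_collar_center between 0.059 and 0.065 m and (horizontal distance between flanged_bush_center and seat_a below 0.011 m or horizontal distance between flanged_bush_center and seat_b below 0.011 m or horizontal distance between flanged_bush_center and seat_c below 0.011 m or horizontal distance between flanged_bush_center and seat_d below 0.011 m) and horizontal distance between flanged_bush_center and end_stop between 0.19 and 0.23 m and height (world z) of flanged_bush_center between 0.049 and 0.055 m and (horizontal distance between plain_sleeve_center and seat_a below 0.011 m or horizontal distance between plain_sleeve_center and seat_b below 0.011 m or horizontal distance between plain_sleeve_center and seat_c below 0.011 m or horizontal distance between plain_sleeve_center and seat_d below 0.011 m) and horizontal distance between plain_sleeve_center and end_stop between 0.27 and 0.31 m and height (world z) of plain_sleeve_center between 0.039 and 0.045 m); the robot touches nothing.
It fails at once if one of the parts is tipped over (more than 0.7 rad) (angle between any of plain_sleeve_center, flanged_bush_center, grooved_collar_center, stepped_pin_center's own z axis and vertical above 0.7 rad).
It also fails if it takes over 120 s, if anything falls off the work surface, if the arm or the gripper's body presses on something with over 40 N, if the wrist force passes 120 N, or if a joint passes its speed limit or range.

ROBOT

A 6-joint arm with a two-finger parallel gripper is mounted at the origin on a cart in front of the work surface, level with it; the furniture and walls round the work are solid. World frame = base frame: x ahead of the robot, y to its left, z up, the work surface at z = 0. Lengths are in mm, angles in rad, forces in N, time in s.
With the tool pointing down it reaches from about 275 to 825 mm from the base axis. Payload 5.2 kg.
Tool frame: the origin (TCP) lies at the very end of the fingers, on their centre line; the grasp point (between the pads) lies 19 mm behind it; z points along the fingers, y is the line along which they close (so a half turn about z gives the same grasp; the last joint's range is limited). The gripper opens to 93 mm and grips with 3 to 60 N. Pads are 15 mm wide; open, the fingers measure 128 mm over their backs; the gripper's body (75 mm by 188 mm) begins 65 mm behind the grasp point.
Start: joints at [0.962, 0.259, 1.535, -0, 1.348, -0.203], TCP at [217.094, 505.347, 218.653] pointing down, gripper open.
Joint ranges: [-3.14, 3.14], [-0.91, 2.08], [0.19, 2.58], [-1.22, 4.36], [0.22, 2.71], [-3.12, 3.12]. Speed limits (rad/s): [2.57, 2.57, 3.14, 3.14, 3.14, 3.14].

INTERFACE

Orientations are given as a unit quaternion [x, y, z, w].
In Python, from plant import * gives the robot as it stands.
- The arm moves only by the shell command python3 -m inch 'ROWS' [FORCE]. ROWS is JSON, a list of rows, each an object of numbers: "wx", "wy", "wz": the turn, a rotation vector about the tool's x, y, z in rad; "tx", "ty", "tz": the shift along the tool's x, y, z in cm; "hand": the closure, from 0 (fully open) to 1 (shut). A call has 1 to 5 rows; each row shifts and turns the commanded pose from where the row before left it, along the tool's axes as they then stand; what a row does not reach is not made up. A row lasts 1/10 s, in which the tool goes at most 50 mm and 8.59 degrees, less where a joint would pass 70% of its speed; a pose out of reach is approached as far as the arm can. A call with a gripper value outside its range is refused whole. The fingers move at their own pace and stop on an object; FORCE is the grip in N (left out, the last holds). Time passes only in rows, so rows that do not move let the fingers close. It gives the time, the measured TCP pose, the force, the opening and the grip force at its end, in the units of the state.
- state(): the state, without advancing time (a new reading comes with each control period).
- get_image(name): name is "side" or "top"; returns a dict with "image" (400x640x3 uint8, blue, green, red), "mtx" (3x3 intrinsics, pixels), "position" and "rotation" of the camera in the world. Camera axes: x right, y down, z forward; pixel columns grow to the right and rows downward; lengths in mm; the calibration is good to about 2 mm. A picture is of the moment at which its call begins. There is no depth.
- sign_off(): hands the job in; it is judged then, once.
The state is a dict: "time": time; "q": joint angles; "dq": joint speeds; "joint_torque": joint torques, N m; "ee_pos": TCP position; "tcp_rot": TCP orientation; "force": force on the tool from outside, world axes, zero at the start; "moment": the same for the moment, N m; "gripper_width": finger opening in mm; "finger_force": force on a finger pad.
Only numpy, scipy, OpenCV 4.12 (cv2) and the standard library are available. Lean on these libraries where they do the work, as an engineer would, in place of code of your own. Each camera call takes 0.05 s, during which the arm holds its last target. There are 200 camera calls.

## Working session

There is one attempt and no reset: what is moved stays moved. The work goes in short steps, Python scripts to look and compute and a shell command to move; the robot and the scene stay as the last step left them, time stands still between calls to the robot, and variables do not carry over. Pictures are saved under pics/ and viewed, at most 14 in all, crops included, and the job is handed in when it is done.

```bash
ls; mkdir -p pics
python3 - <<'E'
from plant import *
import cv2
for n in ("top","side"):
    d=get_image(n); cv2.imwrite(f"pics/{n}0.png",d["image"]); print(n,d["mtx"],d["position"],d["rotation"])
s=state(); print(s["time"],s["ee_pos"],s["tcp_rot"],s["gripper_width"])
E
```

```text
pics
top [[517.44070711   0.         316.74862575]
 [  0.         517.44070711 205.06070211]
 [  0.           0.           1.        ]] [ 370.72940461 -128.0713368  1173.84278678] [ 0.712654   -0.69535183  0.06595605 -0.06526799]
side [[433.92852744   0.         317.87215478]
 [  0.         433.92852744 193.69412922]
 [  0.           0.           1.        ]] [486.05303385 647.33285823 695.52561901] [-0.034339    0.89702257 -0.44002229  0.02348896]
0.1 [216.80526131 504.9343288  217.87925781] [ 2.01510883e-01  9.79485914e-01 -7.71571944e-04 -3.35873115e-04] 93.26182453256772
```

View pics/top0.png

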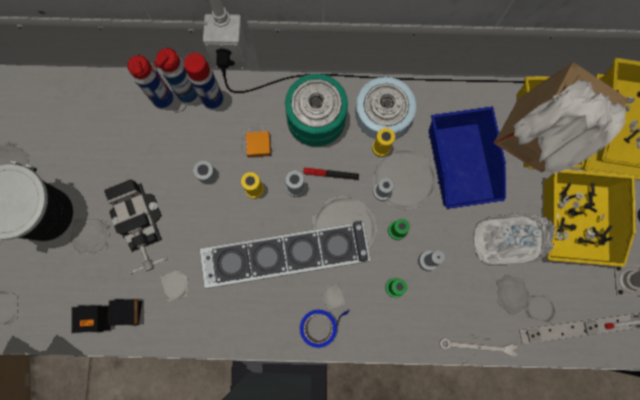

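View pics/side0.png

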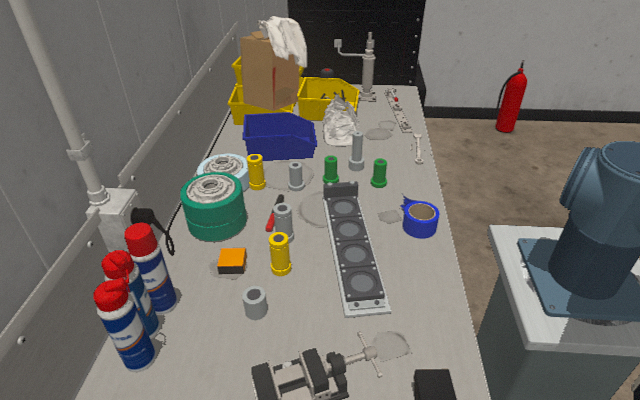

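The top image shows the sleeve at about (204,172), the collar at (295,183), the bush at (384,188) and the pin at (432,260). All four are bare steel. The look-alikes are yellow at (252,185) and (384,143), and green at (400,229) and (397,287). The end stop is at the right end of the rail, about (361,241). I'll confirm this in one enlarged crop.

```bash
cat > h.py <<'E'
from plant import *
import cv2, numpy as np
from scipy.spatial.transform import Rotation as R
def ray(d,u,v,z):
    p=np.array(d["position"]);r=R.from_quat(d["rotation"]).apply(np.linalg.inv(d["mtx"])@[u,v,1.])
    return p+r*(z-p[2])/r[2]
def proj(d,P):
    c=R.from_quat(d["rotation"]).inv().apply(np.array(P,float)-d["position"])@np.array(d["mtx"]).T
    return c[...,:2]/c[...,2:]
E
python3 - <<'E'
from h import *
d=get_image("top"); im=d["image"][125:305,190:450]
im=cv2.resize(im,None,fx=3,fy=3,interpolation=cv2.INTER_CUBIC)
cv2.imwrite("pics/c1.png",im)
print(proj(d,[[400,0,0],[400,-100,0],[500,0,0],[400,0,100]]))
E
```

```text
[[258.21765109 287.63164652]
 [302.84028694 288.73251324]
 [260.20240341 243.16863854]
 [252.95367173 286.2696944 ]]
```

View pics/c1.png

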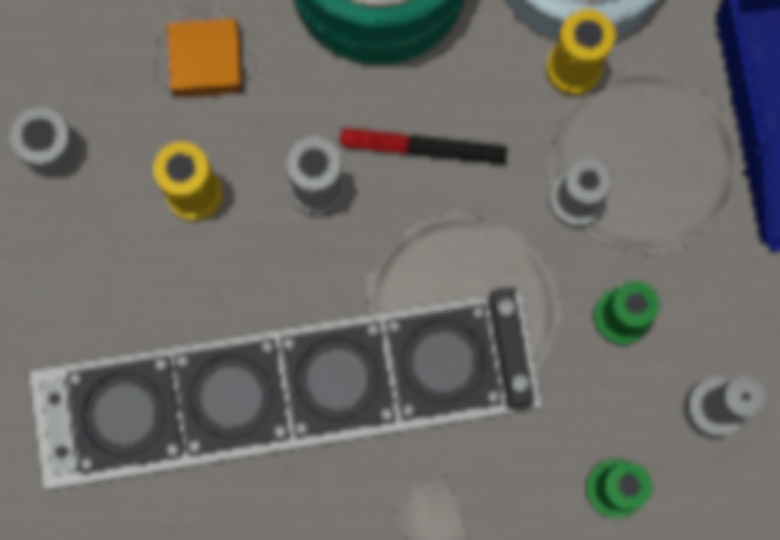

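Run:
```python
from h import *
d=get_image("top")
for n,u,v,z in [("sleeve",39,135,50),("collar",315,163,90),("bush",590,180,70),("pin",745,397,110),("pinfoot",718,406,28),("bushflange",579,194,12),("yel",182,167,90),("yel2",587,35,90),("gr1",637,303,70),("gr2",628,485,70),("s4",124,413,17),("s3",231,396,17),("s2",337,379,17),("s1",443,361,17),("stop a",506,307,57),("stop b",520,383,57)]:
    p=ray(d,190+u/3-.33,125+v/3-.33,z); print(n,p.round(0),round(np.hypot(*p[:2])))
```

```text
sleeve [656. 131.  50.] 669
collar [630. -78.  90.] 635
bush [ 627. -278.   70.] 686
pin [ 468. -378.  110.] 602
pinfoot [ 469. -378.   28.] 602
bushflange [ 630. -277.   12.] 688
yel [625.  17.  90.] 625
yel2 [ 731. -273.   90.] 780
gr1 [ 538. -311.   70.] 621
gr2 [ 408. -304.   70.] 509
s4 [454.  61.  17.] 458
s3 [468. -18.  17.] 469
s2 [483. -96.  17.] 492
s1 [ 498. -175.   17.] 528
stop a [ 534. -218.   57.] 577
stop b [ 479. -229.   57.] 531
```

```bash
cat > go.py <<'E'
import sys
from h import *
# target TCP, yaw set so tool y is across the row; prints remaining move in tool axes (of the target attitude), cm, and remaining turn
def go(x,y,z):
    s=state(); Y=np.array([.984,.18,0]);Y/=np.linalg.norm(Y);Z=np.array([0,0,-1.]);X=np.cross(Y,Z)
    T=R.from_matrix(np.c_[X,Y,Z]); C=R.from_quat(s["tcp_rot"])
    print("t",round(s["time"],1),"pos",np.round(s["ee_pos"],1),"w",round(s["gripper_width"],1),"ff",np.round(s["finger_force"],1),"F",np.round(s["force"],1),"tool d cm",(T.inv().apply(np.array([x,y,z])-s["ee_pos"])/10).round(2),"turn",(C.inv()*T).as_rotvec().round(3))
if __name__=="__main__": go(*map(float,sys.argv[1:4]))
E
python3 -m inch '[{"wz":0.14},{"wz":0.14},{"wz":0.14},{"wz":0.14},{"wz":0.14}]' 60
python3 -m inch '[{"wz":0.14},{"wz":0.14},{},{}]'
python3 go.py 656 131 120
```

```text
t 0.2 pos [216.9 505.1 218.1] w 93.0 ff 0.0 F [-0.1  0.1  0.5] tool d cm [-44.7   36.46   9.81] turn [-0.001  0.     0.984]invalid input
invalid input
```

```bash
python3 -m inch '[{"wx":0,"wy":0,"wz":0.14,"tx":0,"ty":0,"tz":0,"hand":0}]' 50; python3 -m inch 2>&1 | tail -3; python3 go.py 656 131 120
```

```text
time: 0.3
ee_pos: [217.0, 505.1, 218.3]
tcp_rot: [0.27, 0.963, -0.0, -0.0]
force: [-0.2, 0.6, 0.0]
gripper_width: 92.8
finger_force: 0.0
invalid input
t 0.3 pos [217.  505.1 218.3] w 92.8 ff 0.0 F [-0.2  0.6  0. ] tool d cm [-44.7   36.45   9.83] turn [-0.001  0.     0.842]
```

```bash
python3 -m inch '[{"wx":0,"wy":0,"wz":0.14,"tx":0,"ty":0,"tz":0,"hand":0},{"wx":0,"wy":0,"wz":0.14,"tx":0,"ty":0,"tz":0,"hand":0},{"wx":0,"wy":0,"wz":0.14,"tx":0,"ty":0,"tz":0,"hand":0},{"wx":0,"wy":0,"wz":0.14,"tx":0,"ty":0,"tz":0,"hand":0},{"wx":0,"wy":0,"wz":0.14,"tx":0,"ty":0,"tz":0,"hand":0}]' >/dev/null
python3 -m inch '[{"wx":0,"wy":0,"wz":0.14,"tx":0,"ty":0,"tz":0,"hand":0},{"wx":0,"wy":0,"wz":0,"tx":-3.2,"ty":2.6,"tz":0,"hand":0},{"wx":0,"wy":0,"wz":0,"tx":-3.2,"ty":2.6,"tz":0,"hand":0},{"wx":0,"wy":0,"wz":0,"tx":-3.2,"ty":2.6,"tz":0,"hand":0},{"wx":0,"wy":0,"wz":0,"tx":-3.2,"ty":2.6,"tz":0,"hand":0}]' >/dev/null
python3 -m inch '[{"wx":0,"wy":0,"wz":0,"tx":-3.2,"ty":2.6,"tz":0,"hand":0},{"wx":0,"wy":0,"wz":0,"tx":-3.2,"ty":2.6,"tz":0,"hand":0},{"wx":0,"wy":0,"wz":0,"tx":-3.2,"ty":2.6,"tz":0,"hand":0},{"wx":0,"wy":0,"wz":0,"tx":-3.2,"ty":2.6,"tz":0,"hand":0},{"wx":0,"wy":0,"wz":0,"tx":-3.2,"ty":2.6,"tz":0,"hand":0}]' >/dev/null
python3 -m inch '[{"wx":0,"wy":0,"wz":0,"tx":-3.2,"ty":2.6,"tz":0,"hand":0},{"wx":0,"wy":0,"wz":0,"tx":-3.2,"ty":2.6,"tz":0,"hand":0},{"wx":0,"wy":0,"wz":0,"tx":-3.2,"ty":2.6,"tz":0,"hand":0},{"wx":0,"wy":0,"wz":0,"tx":-3.2,"ty":2.6,"tz":0,"hand":0},{"wx":0,"wy":0,"wz":0,"tx":0,"ty":0,"tz":0,"hand":0}]' >/dev/null
python3 go.py 656 131 120
```

```text
t 2.3 pos [629.2 154.3 217.4] w 93.0 ff 0.0 F [-0.5  0.5  0.7] tool d cm [-2.78  2.22  9.74] turn [ 0.     0.002 -0.001]
```

```bash
python3 -m inch '[{"wx":0,"wy":0,"wz":0,"tx":-2.8,"ty":2.2,"tz":0,"hand":0},{"wx":0,"wy":0,"wz":0,"tx":0,"ty":0,"tz":4,"hand":0},{"wx":0,"wy":0,"wz":0,"tx":0,"ty":0,"tz":4,"hand":0},{"wx":0,"wy":0,"wz":0,"tx":0,"ty":0,"tz":3,"hand":0},{"wx":0,"wy":0,"wz":0,"tx":0,"ty":0,"tz":0,"hand":0}]' >/dev/null
python3 go.py 656 131 11
python3 - <<'E'
from h import *
o=[]
for n,P in (("side",(656,131,60)),("top",(656,131,60))):
    d=get_image(n); im=d["image"].copy()
    im=cv2.resize(im,None,fx=4,fy=4,interpolation=cv2.INTER_CUBIC)
    a=np.arange(0,6.3,.2)
    for z in (0,50):
        pts=proj(d,np.c_[656+22*np.cos(a),131+22*np.sin(a),0*a+z])*4+1.5
        cv2.polylines(im,[pts.astype(int)],True,(0,0,255),1)
    c=(proj(d,np.array(P))*4).astype(int); o.append(im[max(c[1]-250,0):max(c[1]-250,0)+500,c[0]-190:c[0]+190])
cv2.imwrite("pics/s1.png",np.hstack(o))
E
```

```text
t 2.8 pos [648.4 135.4 103.2] w 92.9 ff 0.0 F [-0.5  0.8 -0.4] tool d cm [-0.57  0.67  9.22] turn [-0.011 -0.002  0.004]
```

View pics/s1.png

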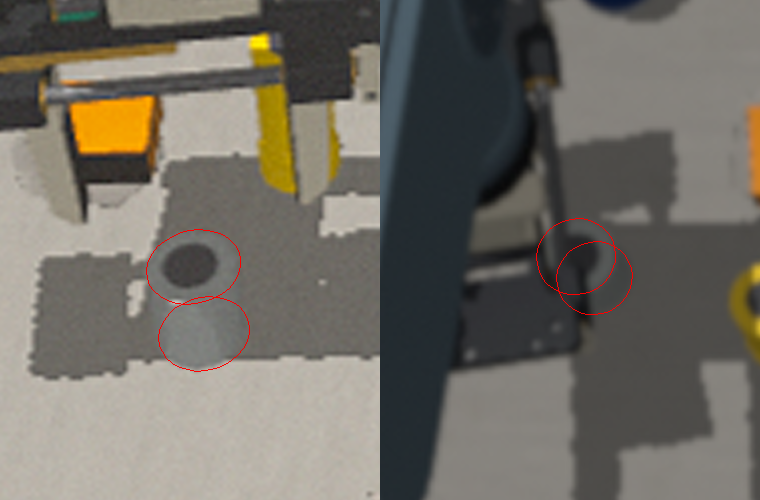

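The side crop shows the sleeve's bore at (190,265), within about 2 mm of the projected ring. The fingers straddle it, so I'll correct and descend.

```bash
python3 -m inch '[{"wx":0.01,"wy":0,"wz":0,"tx":-0.6,"ty":0.8,"tz":0,"hand":0},{"wx":0,"wy":0,"wz":0,"tx":0,"ty":0,"tz":3,"hand":0},{"wx":0,"wy":0,"wz":0,"tx":0,"ty":0,"tz":3,"hand":0},{"wx":0,"wy":0,"wz":0,"tx":0,"ty":0,"tz":2,"hand":0},{"wx":0,"wy":0,"wz":0,"tx":0,"ty":0,"tz":1.2,"hand":0}]' 40 >/dev/null
python3 go.py 656 131 11
python3 -m inch '[{"wx":0,"wy":0,"wz":0,"tx":0,"ty":0,"tz":0,"hand":1},{"wx":0,"wy":0,"wz":0,"tx":0,"ty":0,"tz":0,"hand":1},{"wx":0,"wy":0,"wz":0,"tx":0,"ty":0,"tz":0,"hand":1},{"wx":0,"wy":0,"wz":0,"tx":0,"ty":0,"tz":0,"hand":1},{"wx":0,"wy":0,"wz":0,"tx":0,"ty":0,"tz":0,"hand":1}]' 40 
python3 go.py 454 61 11
```

```text
t 3.4 pos [661.5 130.9  17.6] w 93.0 ff 0.0 F [ 0.2 -0.2 -0.7] tool d cm [ 0.11 -0.54  0.66] turn [-0.008  0.     0.004]
time: 3.9
ee_pos: [661.3, 130.6, 17.7]
tcp_rot: [0.639, 0.769, -0.003, -0.003]
force: [-0.3, -1.2, 0.3]
gripper_width: 57.7
finger_force: 0.0
t 3.9 pos [661.3 130.6  17.7] w 57.7 ff 0.0 F [-0.3 -1.2  0.3] tool d cm [ -3.12 -21.64   0.67] turn [-0.008  0.     0.004]
```

```bash
python3 -m inch '[{"wx":-0.008,"wy":0,"wz":0.004,"tx":0,"ty":-0.4,"tz":0.5,"hand":0.35},{"wx":0,"wy":0,"wz":0,"tx":0,"ty":0,"tz":0,"hand":1},{"wx":0,"wy":0,"wz":0,"tx":0,"ty":0,"tz":0,"hand":1},{"wx":0,"wy":0,"wz":0,"tx":0,"ty":0,"tz":0,"hand":1},{"wx":0,"wy":0,"wz":0,"tx":0,"ty":0,"tz":0,"hand":1}]' 40 
python3 go.py 454 61 11
```

```text
time: 4.4
ee_pos: [656.5, 129.8, 11.6]
tcp_rot: [0.64, 0.768, -0.001, -0.001]
force: [-0.9, -0.1, 0.6]
gripper_width: 43.6
finger_force: 40.0
t 4.4 pos [656.5 129.8  11.6] w 43.6 ff 40.0 F [-0.9 -0.1  0.6] tool d cm [ -3.12 -21.16   0.06] turn [-0.003  0.     0.   ]
```

```bash
python3 -m inch '[{"wx":0,"wy":0,"wz":0,"tx":0,"ty":0,"tz":-1,"hand":1},{"wx":0,"wy":0,"wz":0,"tx":0,"ty":0,"tz":-3,"hand":1},{"wx":0,"wy":0,"wz":0,"tx":0,"ty":0,"tz":-3,"hand":1},{"wx":0,"wy":0,"wz":0,"tx":0,"ty":0,"tz":-2,"hand":1},{"wx":0,"wy":0,"wz":0,"tx":-0.5,"ty":-2.5,"tz":0,"hand":1}]' >/dev/null
python3 -m inch '[{"wx":0,"wy":0,"wz":0,"tx":-0.6,"ty":-4,"tz":0,"hand":1},{"wx":0,"wy":0,"wz":0,"tx":-0.6,"ty":-4,"tz":0,"hand":1},{"wx":0,"wy":0,"wz":0,"tx":-0.6,"ty":-4,"tz":0,"hand":1},{"wx":0,"wy":0,"wz":0,"tx":-0.5,"ty":-4,"tz":0,"hand":1},{"wx":0,"wy":0,"wz":0,"tx":-0.3,"ty":-2.6,"tz":0,"hand":1}]' >/dev/null
python3 -m inch '[{"wx":0,"wy":0,"wz":0,"tx":0,"ty":0,"tz":0,"hand":1},{"wx":0,"wy":0,"wz":0,"tx":0,"ty":0,"tz":0,"hand":1}]' 
python3 go.py 454 61 29
```

```text
time: 5.6
ee_pos: [455.6, 61.2, 103.1]
tcp_rot: [0.641, 0.768, -0.0, 0.0]
force: [0.4, -0.5, -1.4]
gripper_width: 43.7
finger_force: 40.0
t 5.6 pos [455.6  61.2 103.1] w 43.7 ff 40.0 F [ 0.4 -0.5 -1.4] tool d cm [ 0.01 -0.16  7.41] turn [ 0.     0.001 -0.001]
```

```bash
python3 -m inch '[{"wx":0,"wy":0,"wz":0,"tx":0,"ty":-0.1,"tz":2.5,"hand":1},{"wx":0,"wy":0,"wz":0,"tx":0,"ty":0,"tz":2.5,"hand":1},{"wx":0,"wy":0,"wz":0,"tx":0,"ty":0,"tz":1.5,"hand":1},{"wx":0,"wy":0,"wz":0,"tx":0,"ty":0,"tz":0.5,"hand":1},{"wx":0,"wy":0,"wz":0,"tx":0,"ty":0,"tz":0.2,"hand":1}]' >/dev/null
python3 -m inch '[{"wx":0,"wy":0,"wz":0,"tx":0,"ty":0,"tz":0.1,"hand":1},{"wx":0,"wy":0,"wz":0,"tx":0,"ty":0,"tz":0.1,"hand":1},{"wx":0,"wy":0,"wz":0,"tx":0,"ty":0,"tz":0,"hand":1}]' 
python3 go.py 454 61 29
```

```text
time: 6.4
ee_pos: [454.4, 61.2, 28.7]
tcp_rot: [0.64, 0.768, -0.0, -0.0]
force: [-0.1, 0.2, -2.5]
gripper_width: 43.7
finger_force: 40.0
t 6.4 pos [454.4  61.2  28.7] w 43.7 ff 40.0 F [-0.1  0.2 -2.5] tool d cm [-0.01 -0.04 -0.03] turn [-0.001  0.     0.   ]
```

```bash
python3 -m inch '[{"wx":0,"wy":0,"wz":0,"tx":0,"ty":0,"tz":0,"hand":0},{"wx":0,"wy":0,"wz":0,"tx":0,"ty":0,"tz":0,"hand":0},{"wx":0,"wy":0,"wz":0,"tx":0,"ty":0,"tz":0,"hand":0},{"wx":0,"wy":0,"wz":0,"tx":0,"ty":0,"tz":0,"hand":0},{"wx":0,"wy":0,"wz":0,"tx":0,"ty":0,"tz":0,"hand":0}]' 
python3 -m inch '[{"wx":0,"wy":0,"wz":0,"tx":0,"ty":0,"tz":-2,"hand":0},{"wx":0,"wy":0,"wz":0,"tx":0,"ty":0,"tz":-3,"hand":0},{"wx":0,"wy":0,"wz":0,"tx":0,"ty":0,"tz":-3,"hand":0},{"wx":0,"wy":0,"wz":0,"tx":0,"ty":0,"tz":-3,"hand":0},{"wx":0,"wy":0,"wz":0,"tx":0,"ty":0,"tz":0,"hand":0}]' >/dev/null
python3 go.py 630 -78 31
```

```text
time: 6.9
ee_pos: [453.8, 61.2, 28.2]
tcp_rot: [0.64, 0.768, -0.001, -0.001]
force: [-0.8, -0.0, 0.3]
gripper_width: 78.7
finger_force: 0.0
t 7.4 pos [456.8  61.  141.9] w 92.8 ff 0.0 F [0.7 0.4 0.5] tool d cm [-16.79  14.54  11.09] turn [0.006 0.002 0.   ]
```

```bash
python3 -m inch '[{"wx":0,"wy":0,"wz":0,"tx":-2.8,"ty":2.4,"tz":0,"hand":0},{"wx":0,"wy":0,"wz":0,"tx":-2.8,"ty":2.4,"tz":0,"hand":0},{"wx":0,"wy":0,"wz":0,"tx":-2.8,"ty":2.4,"tz":0,"hand":0},{"wx":0,"wy":0,"wz":0,"tx":-2.8,"ty":2.4,"tz":0,"hand":0},{"wx":0,"wy":0,"wz":0,"tx":-2.8,"ty":2.4,"tz":0,"hand":0}]' >/dev/null
python3 -m inch '[{"wx":0,"wy":0,"wz":0,"tx":-2.8,"ty":2.4,"tz":0,"hand":0},{"wx":0,"wy":0,"wz":0,"tx":0,"ty":0,"tz":0,"hand":0},{"wx":0,"wy":0,"wz":0,"tx":0,"ty":0,"tz":0,"hand":0}]' >/dev/null
python3 go.py 630 -78 31
cat > look.py <<'E'
import sys
from h import *
# look.py out  then groups: x y z0 z1 radius ; side camera crop with rings drawn
out=sys.argv[1]; v=np.array(sys.argv[2:],float).reshape(-1,5)
d=get_image("side"); im=cv2.resize(d["image"],None,fx=4,fy=4,interpolation=cv2.INTER_CUBIC); a=np.arange(0,6.3,.2)
for x,y,z0,z1,r in v:
    for z in (z0,z1): cv2.polylines(im,[(proj(d,np.c_[x+r*np.cos(a),y+r*np.sin(a),0*a+z])*4+1.5).astype(int)],True,(0,0,255),1)
c=(proj(d,v[:,:3].mean(0))*4).astype(int); t=max(c[1]-300,0); l=max(c[0]-300,0)
cv2.imwrite(out,im[t:t+500,l:l+600])
E
python3 look.py pics/s2.png 630 -78 0 90 22 454 61 17 67 22
```

```text
t 8.2 pos [625.2 -78.3 136. ] w 93.0 ff 0.0 F [ 0.1 -0.1  0.4] tool d cm [-0.05  0.48 10.5 ] turn [-0.005 -0.002 -0.001]
```

View pics/s2.png

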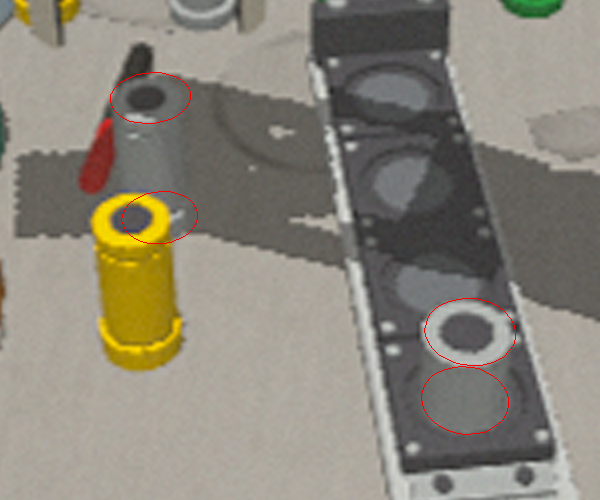

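The sleeve sits centred in its seat, and the collar's bore at (146,97) matches the projected ring. Descending on the collar.

```bash
python3 -m inch '[{"wx":0,"wy":0,"wz":0,"tx":0,"ty":0.5,"tz":1,"hand":0},{"wx":0,"wy":0,"wz":0,"tx":0,"ty":0,"tz":3,"hand":0},{"wx":0,"wy":0,"wz":0,"tx":0,"ty":0,"tz":3,"hand":0},{"wx":0,"wy":0,"wz":0,"tx":0,"ty":0,"tz":2.5,"hand":0},{"wx":0,"wy":0,"wz":0,"tx":0,"ty":0,"tz":1,"hand":0}]' 40 >/dev/null
python3 -m inch '[{"wx":0,"wy":0,"wz":0,"tx":0,"ty":0,"tz":0,"hand":0.3},{"wx":0,"wy":0,"wz":0,"tx":0,"ty":0,"tz":0,"hand":0.3},{"wx":0,"wy":0,"wz":0,"tx":0,"ty":0,"tz":0,"hand":0.3}]' >/dev/null
python3 go.py 631 -78 31
```

```text
t 9.1 pos [631.7 -77.4  34.5] w 73.6 ff 0.0 F [-0.7 -0.4 -0. ] tool d cm [-0.04 -0.08  0.35] turn [0.001 0.001 0.   ]
```

```bash
python3 -m inch '[{"wx":0,"wy":0,"wz":0,"tx":0,"ty":0,"tz":0.3,"hand":1},{"wx":0,"wy":0,"wz":0,"tx":0,"ty":0,"tz":0,"hand":1},{"wx":0,"wy":0,"wz":0,"tx":0,"ty":0,"tz":0,"hand":1},{"wx":0,"wy":0,"wz":0,"tx":0,"ty":0,"tz":0,"hand":1},{"wx":0,"wy":0,"wz":0,"tx":0,"ty":0,"tz":0,"hand":1}]' 40
python3 go.py 483 -96 48
```

```text
time: 9.55
ee_pos: [630.6, -77.3, 30.0]
tcp_rot: [0.64, 0.768, -0.001, -0.001]
force: [0.0, 0.0, 1.6]
gripper_width: 39.7
finger_force: 40.0
t 9.6 pos [630.6 -77.3  30. ] w 39.7 ff 40.0 F [0.  0.  1.6] tool d cm [  0.82 -14.86  -1.8 ] turn [-0.002  0.     0.   ]
```

```bash
python3 -m inch '[{"wx":0,"wy":0,"wz":0,"tx":0,"ty":0,"tz":-1,"hand":1},{"wx":0,"wy":0,"wz":0,"tx":0,"ty":0,"tz":-3,"hand":1},{"wx":0,"wy":0,"wz":0,"tx":0,"ty":0,"tz":-3,"hand":1},{"wx":0,"wy":0,"wz":0,"tx":0,"ty":0,"tz":-1,"hand":1},{"wx":0,"wy":0,"wz":0,"tx":0.1,"ty":-2,"tz":0,"hand":1}]' >/dev/null
python3 -m inch '[{"wx":0,"wy":0,"wz":0,"tx":0.2,"ty":-3.5,"tz":0,"hand":1},{"wx":0,"wy":0,"wz":0,"tx":0.2,"ty":-3.5,"tz":0,"hand":1},{"wx":0,"wy":0,"wz":0,"tx":0.2,"ty":-3.5,"tz":0,"hand":1},{"wx":0,"wy":0,"wz":0,"tx":0.1,"ty":-2.4,"tz":0,"hand":1},{"wx":0,"wy":0,"wz":0,"tx":0,"ty":0,"tz":0,"hand":1}]' >/dev/null
python3 -m inch '[{"wx":0,"wy":0,"wz":0,"tx":0,"ty":0,"tz":0,"hand":1}]' >/dev/null
python3 go.py 483 -96 47
```

```text
t 10.7 pos [482.7 -96.3 110.1] w 39.6 ff 40.0 F [ 0.3 -0.5 -2.7] tool d cm [0.02 0.04 6.31] turn [-0.002  0.    -0.001]
```

```bash
python3 -m inch '[{"wx":0,"wy":0,"wz":0,"tx":0,"ty":0,"tz":2.5,"hand":1},{"wx":0,"wy":0,"wz":0,"tx":0,"ty":0,"tz":2,"hand":1},{"wx":0,"wy":0,"wz":0,"tx":0,"ty":0,"tz":1,"hand":1},{"wx":0,"wy":0,"wz":0,"tx":0,"ty":0,"tz":0.5,"hand":1},{"wx":0,"wy":0,"wz":0,"tx":0,"ty":0,"tz":0.2,"hand":1}]' >/dev/null
python3 -m inch '[{"wx":0,"wy":0,"wz":0,"tx":0,"ty":0,"tz":0.1,"hand":1},{"wx":0,"wy":0,"wz":0,"tx":0,"ty":0,"tz":0,"hand":1},{"wx":0,"wy":0,"wz":0,"tx":0,"ty":0,"tz":0,"hand":1}]' >/dev/null
python3 go.py 483 -96 47
python3 -m inch '[{"wx":0,"wy":0,"wz":0,"tx":0,"ty":0,"tz":0,"hand":0},{"wx":0,"wy":0,"wz":0,"tx":0,"ty":0,"tz":0,"hand":0},{"wx":0,"wy":0,"wz":0,"tx":0,"ty":0,"tz":0,"hand":0},{"wx":0,"wy":0,"wz":0,"tx":0,"ty":0,"tz":0,"hand":0},{"wx":0,"wy":0,"wz":0,"tx":0,"ty":0,"tz":0,"hand":0}]' >/dev/null
python3 -m inch '[{"wx":0,"wy":0,"wz":0,"tx":0,"ty":0,"tz":-2,"hand":0},{"wx":0,"wy":0,"wz":0,"tx":0,"ty":0,"tz":-3,"hand":0},{"wx":0,"wy":0,"wz":0,"tx":0,"ty":0,"tz":-4,"hand":0},{"wx":0,"wy":0,"wz":0,"tx":0,"ty":0,"tz":-4,"hand":0.3},{"wx":0,"wy":0,"wz":0,"tx":0,"ty":0,"tz":0,"hand":0.3}]' >/dev/null
python3 go.py 628 -278 23
```

```text
t 11.4 pos [483.1 -96.4  47.7] w 39.4 ff 40.0 F [ 0.6 -0.4 -3.3] tool d cm [ 0.04 -0.    0.07] turn [-0.001  0.001  0.   ]
t 12.4 pos [486.2 -97.5 182.7] w 81.2 ff 0.0 F [ 0.6 -0.3  0.2] tool d cm [-20.3   10.7   15.97] turn [0.007 0.006 0.   ]
```

```bash
python3 -m inch '[{"wx":0,"wy":0,"wz":0,"tx":-3.4,"ty":1.8,"tz":0,"hand":0.3},{"wx":0,"wy":0,"wz":0,"tx":-3.4,"ty":1.8,"tz":0,"hand":0.3},{"wx":0,"wy":0,"wz":0,"tx":-3.4,"ty":1.8,"tz":0,"hand":0.3},{"wx":0,"wy":0,"wz":0,"tx":-3.4,"ty":1.8,"tz":0,"hand":0.3},{"wx":0,"wy":0,"wz":0,"tx":-3.4,"ty":1.8,"tz":0,"hand":0.3}]' >/dev/null
python3 -m inch '[{"wx":0,"wy":0,"wz":0,"tx":-3.4,"ty":1.8,"tz":0,"hand":0.3},{"wx":0,"wy":0,"wz":0,"tx":0,"ty":0,"tz":3,"hand":0.3},{"wx":0,"wy":0,"wz":0,"tx":0,"ty":0,"tz":3,"hand":0.3},{"wx":0,"wy":0,"wz":0,"tx":0,"ty":0,"tz":0,"hand":0.3},{"wx":0,"wy":0,"wz":0,"tx":0,"ty":0,"tz":0,"hand":0.3}]' >/dev/null
python3 go.py 628 -278 23
python3 look.py pics/s3.png 628 -278 12 70 17 483 -96 17 107 20
```

```text
t 13.4 pos [ 625.1 -277.   116. ] w 65.0 ff 0.0 F [ 0.1 -0.3  0.6] tool d cm [-0.15  0.27  9.3 ] turn [-0.004 -0.002  0.   ]
```

View pics/s3.png

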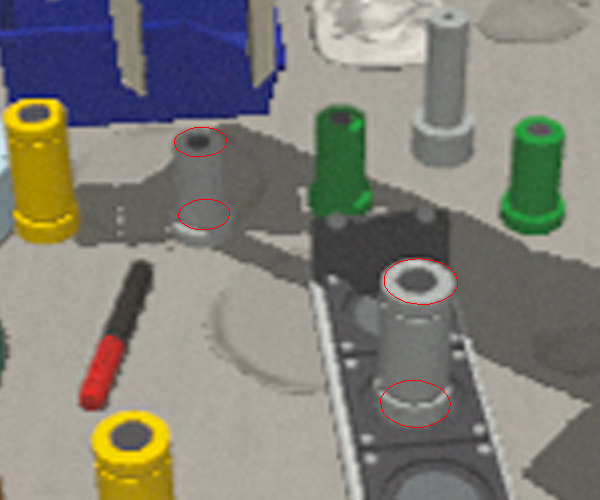

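The collar is centred in its seat. The bare-steel bush at (198,142) matches its projected ring and is clear of the green and yellow look-alikes. Descending.

```bash
python3 -m inch '[{"wx":0,"wy":0,"wz":0,"tx":-0.1,"ty":0.4,"tz":1,"hand":0.3},{"wx":0,"wy":0,"wz":0,"tx":0,"ty":0,"tz":3,"hand":0.3},{"wx":0,"wy":0,"wz":0,"tx":0,"ty":0,"tz":3,"hand":0.3},{"wx":0,"wy":0,"wz":0,"tx":0,"ty":0,"tz":1.5,"hand":0.3},{"wx":0,"wy":0,"wz":0,"tx":0,"ty":0,"tz":0.5,"hand":0.3}]' 40 >/dev/null
python3 -m inch '[{"wx":0,"wy":0,"wz":0,"tx":0,"ty":0,"tz":0,"hand":0.3},{"wx":0,"wy":0,"wz":0,"tx":0,"ty":0,"tz":0,"hand":0.3}]' >/dev/null
python3 go.py 628 -278 23
python3 -m inch '[{"wx":0,"wy":0,"wz":0,"tx":0,"ty":0,"tz":0,"hand":1},{"wx":0,"wy":0,"wz":0,"tx":0,"ty":0,"tz":0,"hand":1},{"wx":0,"wy":0,"wz":0,"tx":0,"ty":0,"tz":0,"hand":1},{"wx":0,"wy":0,"wz":0,"tx":0,"ty":0,"tz":0,"hand":1},{"wx":0,"wy":0,"wz":0,"tx":0,"ty":0,"tz":0,"hand":1}]' 40 >/dev/null
python3 go.py 468 -18 43
```

```text
t 14.2 pos [ 630.8 -278.4   28.6] w 64.9 ff 0.0 F [-0.8 -0.6  1.1] tool d cm [ 0.09 -0.26  0.56] turn [0.    0.002 0.   ]
t 14.7 pos [ 629.4 -277.8   27.2] w 33.4 ff 40.0 F [-1.9 -0.1  2.1] tool d cm [ 28.46 -11.2   -1.58] turn [-0.002  0.     0.   ]
```

```bash
python3 -m inch '[{"wx":0,"wy":0,"wz":0,"tx":0,"ty":0,"tz":-1,"hand":1},{"wx":0,"wy":0,"wz":0,"tx":0,"ty":0,"tz":-3,"hand":1},{"wx":0,"wy":0,"wz":0,"tx":0,"ty":0,"tz":-4,"hand":1},{"wx":0,"wy":0,"wz":0,"tx":0,"ty":0,"tz":-4,"hand":1},{"wx":0,"wy":0,"wz":0,"tx":0,"ty":0,"tz":-2,"hand":1}]' >/dev/null
python3 -m inch '[{"wx":0,"wy":0,"wz":0,"tx":2,"ty":-0.8,"tz":0,"hand":1},{"wx":0,"wy":0,"wz":0,"tx":3.5,"ty":-1.4,"tz":0,"hand":1},{"wx":0,"wy":0,"wz":0,"tx":3.5,"ty":-1.4,"tz":0,"hand":1},{"wx":0,"wy":0,"wz":0,"tx":3.5,"ty":-1.4,"tz":0,"hand":1},{"wx":0,"wy":0,"wz":0,"tx":3.5,"ty":-1.4,"tz":0,"hand":1}]' >/dev/null
python3 -m inch '[{"wx":0,"wy":0,"wz":0,"tx":3.5,"ty":-1.4,"tz":0,"hand":1},{"wx":0,"wy":0,"wz":0,"tx":3.5,"ty":-1.4,"tz":0,"hand":1},{"wx":0,"wy":0,"wz":0,"tx":3.5,"ty":-1.4,"tz":0,"hand":1},{"wx":0,"wy":0,"wz":0,"tx":2,"ty":-0.6,"tz":0,"hand":1},{"wx":0,"wy":0,"wz":0,"tx":0,"ty":0,"tz":0,"hand":1}]' >/dev/null
python3 -m inch '[{"wx":0,"wy":0,"wz":0,"tx":0,"ty":0,"tz":0,"hand":1}]' >/dev/null
python3 go.py 468 -18 44
```

```text
t 16.3 pos [468.9 -17.5 167.8] w 33.2 ff 40.0 F [-0.2 -0.3 -2.8] tool d cm [-0.04 -0.1  12.38] turn [-0.001  0.001  0.001]
```

```bash
python3 -m inch '[{"wx":0,"wy":0,"wz":0,"tx":0,"ty":-0.1,"tz":3,"hand":1},{"wx":0,"wy":0,"wz":0,"tx":0,"ty":0,"tz":3,"hand":1},{"wx":0,"wy":0,"wz":0,"tx":0,"ty":0,"tz":3,"hand":1},{"wx":0,"wy":0,"wz":0,"tx":0,"ty":0,"tz":2,"hand":1},{"wx":0,"wy":0,"wz":0,"tx":0,"ty":0,"tz":0.8,"hand":1}]' >/dev/null
python3 -m inch '[{"wx":0,"wy":0,"wz":0,"tx":0,"ty":0,"tz":0.3,"hand":1},{"wx":0,"wy":0,"wz":0,"tx":0,"ty":0,"tz":0,"hand":1},{"wx":0,"wy":0,"wz":0,"tx":0,"ty":0,"tz":0,"hand":1}]' >/dev/null
python3 go.py 468 -18 44
```

```text
t 17.1 pos [468.3 -18.2  47.1] w 33.5 ff 40.0 F [-0.6  0.1 -1. ] tool d cm [ 0.02 -0.02  0.31] turn [-0.     0.001 -0.   ]
```

```bash
python3 -m inch '[{"wx":0,"wy":0,"wz":0,"tx":0,"ty":0,"tz":0.2,"hand":1},{"wx":0,"wy":0,"wz":0,"tx":0,"ty":0,"tz":0,"hand":1},{"wx":0,"wy":0,"wz":0,"tx":0,"ty":0,"tz":0,"hand":1}]' >/dev/null
python3 go.py 468 -18 44
python3 -m inch '[{"wx":0,"wy":0,"wz":0,"tx":0,"ty":0,"tz":0,"hand":0},{"wx":0,"wy":0,"wz":0,"tx":0,"ty":0,"tz":0,"hand":0},{"wx":0,"wy":0,"wz":0,"tx":0,"ty":0,"tz":0,"hand":0},{"wx":0,"wy":0,"wz":0,"tx":0,"ty":0,"tz":0,"hand":0},{"wx":0,"wy":0,"wz":0,"tx":0,"ty":0,"tz":-1,"hand":0}]' >/dev/null
python3 -m inch '[{"wx":0,"wy":0,"wz":0,"tx":0,"ty":0,"tz":-3,"hand":0},{"wx":0,"wy":0,"wz":0,"tx":0,"ty":0,"tz":-4,"hand":0},{"wx":0,"wy":0,"wz":0,"tx":0,"ty":0,"tz":-4,"hand":0.2},{"wx":0,"wy":0,"wz":0,"tx":0,"ty":0,"tz":-4,"hand":0.2},{"wx":0,"wy":0,"wz":0,"tx":0,"ty":0,"tz":0,"hand":0.2}]' >/dev/null
python3 go.py 468 -378 56
```

```text
t 17.4 pos [467.4 -17.7  44.5] w 33.1 ff 40.0 F [ 0.5 -0.1 -1.8] tool d cm [-0.04  0.05  0.05] turn [-0.001  0.     0.   ]
t 18.4 pos [470.9 -18.5 210.5] w 75.5 ff 0.0 F [ 0.8  1.  -0.8] tool d cm [-35.31  -6.75  15.45] turn [0.008 0.005 0.   ]
```

```bash
python3 -m inch '[{"wx":0,"wy":0,"wz":0,"tx":-3.9,"ty":-0.7,"tz":0,"hand":0.2},{"wx":0,"wy":0,"wz":0,"tx":-3.9,"ty":-0.7,"tz":0,"hand":0.2},{"wx":0,"wy":0,"wz":0,"tx":-3.9,"ty":-0.7,"tz":0,"hand":0.2},{"wx":0,"wy":0,"wz":0,"tx":-3.9,"ty":-0.7,"tz":0,"hand":0.2},{"wx":0,"wy":0,"wz":0,"tx":-3.9,"ty":-0.7,"tz":0,"hand":0.2}]' >/dev/null
python3 -m inch '[{"wx":0,"wy":0,"wz":0,"tx":-3.9,"ty":-0.7,"tz":0,"hand":0.2},{"wx":0,"wy":0,"wz":0,"tx":-3.9,"ty":-0.7,"tz":0,"hand":0.2},{"wx":0,"wy":0,"wz":0,"tx":-3.9,"ty":-0.7,"tz":0,"hand":0.2},{"wx":0,"wy":0,"wz":0,"tx":-3.9,"ty":-0.7,"tz":0,"hand":0.2},{"wx":0,"wy":0,"wz":0,"tx":0,"ty":0,"tz":3,"hand":0.2}]' >/dev/null
python3 -m inch '[{"wx":0,"wy":0,"wz":0,"tx":0,"ty":0,"tz":3,"hand":0.2},{"wx":0,"wy":0,"wz":0,"tx":0,"ty":0,"tz":0,"hand":0.2},{"wx":0,"wy":0,"wz":0,"tx":0,"ty":0,"tz":0,"hand":0.2}]' >/dev/null
python3 go.py 468 -378 56
python3 look.py pics/s4.png 468 -378 28 110 14 468 -18 17 87 17 498 -175 17 22 30
```

```text
t 19.7 pos [ 468.3 -373.9  144.1] w 74.3 ff 0.0 F [-0.3  0.3 -0.1] tool d cm [-0.4  -0.11  8.81] turn [-0.003 -0.002  0.   ]
```

View pics/s4.png

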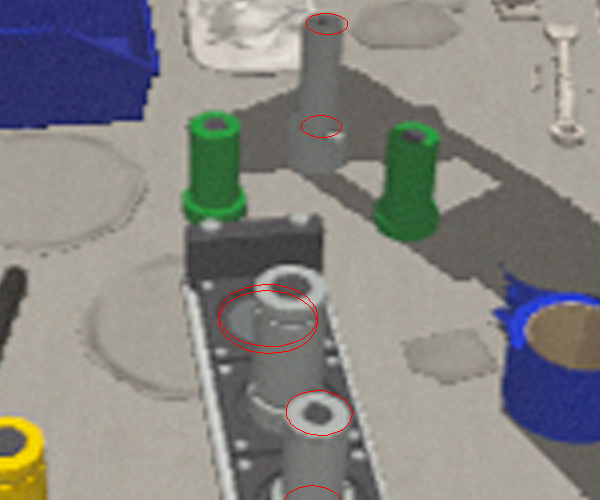

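The bush is seated and the pin at (324,22) matches its ring. Descending on the pin.

```bash
python3 -m inch '[{"wx":0,"wy":0,"wz":0,"tx":-0.4,"ty":0,"tz":0,"hand":0.2},{"wx":0,"wy":0,"wz":0,"tx":0,"ty":0,"tz":3,"hand":0.2},{"wx":0,"wy":0,"wz":0,"tx":0,"ty":0,"tz":3,"hand":0.2},{"wx":0,"wy":0,"wz":0,"tx":0,"ty":0,"tz":2,"hand":0.2},{"wx":0,"wy":0,"wz":0,"tx":0,"ty":0,"tz":0.6,"hand":0.2}]' 40 >/dev/null
python3 -m inch '[{"wx":0,"wy":0,"wz":0,"tx":0,"ty":0,"tz":0,"hand":0.4},{"wx":0,"wy":0,"wz":0,"tx":0,"ty":0,"tz":0,"hand":0.4}]' >/dev/null
python3 go.py 469 -378 56
```

```text
t 20.4 pos [ 470.1 -379.2   60. ] w 63.0 ff 0.0 F [-0.2  0.8  0.2] tool d cm [ 0.14 -0.09  0.4 ] turn [-0.001  0.003  0.   ]
```

```bash
python3 -m inch '[{"wx":0,"wy":0,"wz":0,"tx":0.1,"ty":-0.1,"tz":1.2,"hand":0.4},{"wx":0,"wy":0,"wz":0,"tx":0,"ty":0,"tz":0,"hand":0.5},{"wx":0,"wy":0,"wz":0,"tx":0,"ty":0,"tz":0,"hand":1},{"wx":0,"wy":0,"wz":0,"tx":0,"ty":0,"tz":0,"hand":1},{"wx":0,"wy":0,"wz":0,"tx":0,"ty":0,"tz":0,"hand":1}]' 40 >/dev/null
python3 -m inch '[{"wx":0,"wy":0,"wz":0,"tx":0,"ty":0,"tz":0,"hand":1},{"wx":0,"wy":0,"wz":0,"tx":0,"ty":0,"tz":0,"hand":1},{"wx":0,"wy":0,"wz":0,"tx":0,"ty":0,"tz":0,"hand":1},{"wx":0,"wy":0,"wz":0,"tx":0,"ty":0,"tz":0,"hand":1}]' >/dev/null
python3 go.py 498 -175 62
```

```text
t 21.4 pos [ 468.2 -377.6   46.5] w 27.6 ff 40.0 F [0.2 0.2 2.1] tool d cm [19.4   6.58 -1.55] turn [-0.002  0.001  0.   ]
```

```bash
python3 -m inch '[{"wx":0,"wy":0,"wz":0,"tx":0,"ty":0,"tz":-1,"hand":1},{"wx":0,"wy":0,"wz":0,"tx":0,"ty":0,"tz":-3,"hand":1},{"wx":0,"wy":0,"wz":0,"tx":0,"ty":0,"tz":-3,"hand":1},{"wx":0,"wy":0,"wz":0,"tx":0,"ty":0,"tz":-3,"hand":1},{"wx":0,"wy":0,"wz":0,"tx":0,"ty":0,"tz":0,"hand":1}]' >/dev/null
python3 -m inch '[{"wx":0,"wy":0,"wz":0,"tx":2,"ty":0.7,"tz":0,"hand":1},{"wx":0,"wy":0,"wz":0,"tx":3.1,"ty":1,"tz":0,"hand":1},{"wx":0,"wy":0,"wz":0,"tx":3.1,"ty":1.1,"tz":0,"hand":1},{"wx":0,"wy":0,"wz":0,"tx":3.1,"ty":1.1,"tz":0,"hand":1},{"wx":0,"wy":0,"wz":0,"tx":3.1,"ty":1,"tz":0,"hand":1}]' >/dev/null
python3 -m inch '[{"wx":0,"wy":0,"wz":0,"tx":3,"ty":1,"tz":0,"hand":1},{"wx":0,"wy":0,"wz":0,"tx":2,"ty":0.7,"tz":0,"hand":1},{"wx":0,"wy":0,"wz":0,"tx":0,"ty":0,"tz":0,"hand":1},{"wx":0,"wy":0,"wz":0,"tx":0,"ty":0,"tz":0,"hand":1}]' >/dev/null
python3 go.py 498 -175 63
```

```text
t 22.8 pos [ 497.4 -173.5  144.9] w 27.8 ff 40.0 F [ 0.4 -0.5 -3. ] tool d cm [-0.16  0.04  8.19] turn [-0.004 -0.001  0.002]
```

```bash
python3 -m inch '[{"wx":0,"wy":0,"wz":0,"tx":-0.2,"ty":0,"tz":2,"hand":1},{"wx":0,"wy":0,"wz":0,"tx":0,"ty":0,"tz":3,"hand":1},{"wx":0,"wy":0,"wz":0,"tx":0,"ty":0,"tz":2,"hand":1},{"wx":0,"wy":0,"wz":0,"tx":0,"ty":0,"tz":0.7,"hand":1},{"wx":0,"wy":0,"wz":0,"tx":0,"ty":0,"tz":0.3,"hand":1}]' >/dev/null
python3 -m inch '[{"wx":0,"wy":0,"wz":0,"tx":0,"ty":0,"tz":0.1,"hand":1},{"wx":0,"wy":0,"wz":0,"tx":0,"ty":0,"tz":0,"hand":1},{"wx":0,"wy":0,"wz":0,"tx":0,"ty":0,"tz":0,"hand":1}]' >/dev/null
python3 go.py 498 -175 63
```

```text
t 23.6 pos [ 499.  -177.1   66.1] w 27.5 ff 40.0 F [ 0.   0.  -1.8] tool d cm [ 0.23 -0.06  0.31] turn [-0.001  0.001  0.   ]
```

```bash
python3 -m inch '[{"wx":0,"wy":0,"wz":0,"tx":0.2,"ty":0,"tz":0.2,"hand":1},{"wx":0,"wy":0,"wz":0,"tx":0,"ty":0,"tz":0,"hand":1},{"wx":0,"wy":0,"wz":0,"tx":0,"ty":0,"tz":0,"hand":1}]' >/dev/null
python3 go.py 498 -175 63
python3 -m inch '[{"wx":0,"wy":0,"wz":0,"tx":0,"ty":0,"tz":0,"hand":0.3},{"wx":0,"wy":0,"wz":0,"tx":0,"ty":0,"tz":0,"hand":0},{"wx":0,"wy":0,"wz":0,"tx":0,"ty":0,"tz":0,"hand":0},{"wx":0,"wy":0,"wz":0,"tx":0,"ty":0,"tz":0,"hand":0},{"wx":0,"wy":0,"wz":0,"tx":0,"ty":0,"tz":0,"hand":0}]' >/dev/null
python3 -m inch '[{"wx":0,"wy":0,"wz":0,"tx":0,"ty":0,"tz":-2,"hand":0},{"wx":0,"wy":0,"wz":0,"tx":0,"ty":0,"tz":-4,"hand":0},{"wx":0,"wy":0,"wz":0,"tx":0,"ty":0,"tz":-4,"hand":0},{"wx":0,"wy":0,"wz":0,"tx":0,"ty":0,"tz":-4,"hand":0},{"wx":0,"wy":0,"wz":0,"tx":0,"ty":0,"tz":0,"hand":0}]' >/dev/null
python3 -m inch '[{"wx":0,"wy":0,"wz":0,"tx":-4,"ty":0,"tz":0,"hand":0},{"wx":0,"wy":0,"wz":0,"tx":-4,"ty":0,"tz":0,"hand":0},{"wx":0,"wy":0,"wz":0,"tx":-4,"ty":0,"tz":0,"hand":0},{"wx":0,"wy":0,"wz":0,"tx":-4,"ty":0,"tz":0,"hand":0},{"wx":0,"wy":0,"wz":0,"tx":0,"ty":0,"tz":0,"hand":0}]' >/dev/null
python3 go.py 498 -175 63
python3 look.py pics/s5.png 498 -175 17 127 14 483 -96 17 107 20 468 -18 17 87 17 454 61 17 67 22
```

```text
t 23.9 pos [ 498.3 -174.6   63.5] w 27.6 ff 40.0 F [0.1 0.9 0.4] tool d cm [-0.03 -0.04  0.05] turn [-0.001  0.     0.   ]
t 25.4 pos [ 526.8 -336.8  201.3] w 93.1 ff 0.0 F [-0.   0.6 -0.8] tool d cm [16.43  0.07 13.83] turn [-0.003  0.001 -0.004]
```

View pics/s5.png

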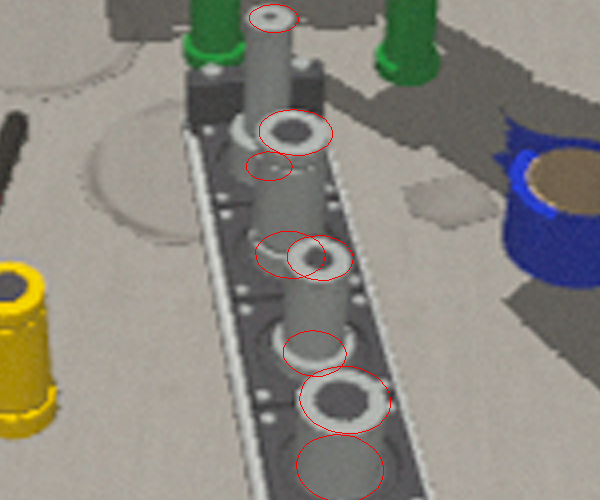

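Run:
```python
from h import *
im=get_image("top")["image"][205:305,190:390]
cv2.imwrite("pics/t5.png",cv2.resize(im,None,fx=4,fy=4,interpolation=cv2.INTER_CUBIC))
```

```text
(no output)
```

View pics/t5.png

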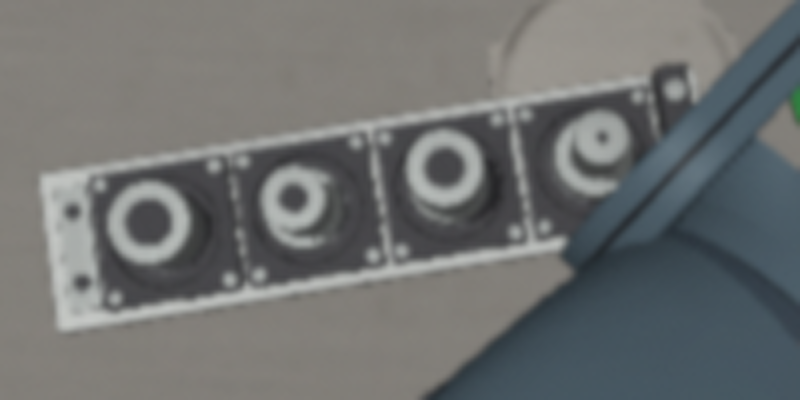

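All four top rims match the rings projected for seated parts. The pin is by the stop, then the collar, the bush and the sleeve, all upright, and the arm is clear of them.

```bash
python3 -c "
from plant import *
print(sign_off())"
```

```text
the job is handed in; nothing more can be done
None
```

The job is handed in after about 25 s of robot time: counted from the end stop, the seats hold the stepped pin, grooved collar, flanged bush and plain sleeve, all upright and down in their recesses by the last camera check, with no pass/fail verdict returned at hand-in.

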